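# Hold the soap box on its mounting board for screwing

## Robot

A 6-joint arm with a two-finger parallel gripper is mounted at the origin on the work surface. World frame = base frame: x ahead of the robot, y to its left, z up, the work surface at z = 0. Lengths are in m, angles in rad, forces in N, time in s.
With the tool pointing down it reaches from about 0.325 to 0.9 m from the base axis. Payload 6.1 kg.
Tool frame: the origin (TCP) lies midway between the tips of the shut fingers; the grasp point (between the pads) lies behind it (pinch_z is the z of the grasp point in the tool frame, in m); z points along the fingers, y is the direction in which the jaws open and shut (so a half turn about z gives the same grasp; the last joint's range is limited). The gripper opens to 85 mm and grips with 20 to 120 N. Pads are 22 mm wide; open, the fingers measure 114 mm over their backs; the gripper's body (76 mm by 85 mm) begins 54 mm behind the grasp point. The pads swing forward as they close: fully open they stand 13 mm farther back than shut.
Start: joints at [-1.265, 0.22, 1.526, -0, 1.395, -0.126], TCP at [0.262, -0.568, 0.231] pointing down, gripper open.
Joint ranges: [-2.98, 2.98], [-0.91, 2.08], [0.09, 2.57], [-1.24, 4.39], [0.2, 2.65], [-2.68, 2.68]. Speed limits (rad/s): [2.57, 2.57, 3.01, 3.14, 3.14, 3.14].

## Interface

Orientations are given as [roll, pitch, yaw] about the fixed x, y, z axes, in that order (R = Rz(yaw) Ry(pitch) Rx(roll)).
In Python, from plant import observe, read_camera, camera_info, finish_job, pinch_z gives the robot as it stands.
- The arm moves only by the shell command python3 -m crank 'ROWS'. ROWS is JSON, a list of rows, each an object of numbers: "tx", "ty", "tz": the shift along the tool's x, y, z in m; "roll": the turn about the tool's z in degrees; "hand": the opening, from 0 (shut) to 1 (fully open). In form: [{"tx": .., "ty": .., "tz": .., "roll": .., "hand": ..}, ...]. A call has 1 to 20 rows; each row is the pose to reach, as a shift and turn from the pose measured when the call began, along the tool's axes at that moment; what a row does not reach only later rows make up. A row lasts 1/10 s, in which the tool goes at most 50 mm and 8.59 degrees, less where a joint would pass 70% of its speed; a pose out of reach is approached as far as the arm can. A call with a gripper value outside its range is refused whole. The fingers move at their own pace and stop on an object; the grip force is fixed at half the most. Time passes only in rows, so rows that repeat a pose let the fingers close. It gives the time, the measured TCP pose, the force and the opening at its end, in the units of the state.
- observe(): the state, without advancing time (a new reading comes with each control period).
- read_camera(name): name is "side" or "top" or "wrist"; returns the picture (400x640x3 uint8, red, green, blue); there is no depth.
- camera_info(name): a dict with "fx", "fy", "cx", "cy" (pixels), "rvec" (rotation vector, rad) and "tvec" (3), from world to camera coordinates, as OpenCV has them; the wrist camera has in their place "T_tool_cam" (4x4, takes a point from camera to tool coordinates, whose origin is the TCP and whose axes are the flange's). Camera axes: x right, y down, z forward; pixel columns grow to the right and rows downward; lengths in m; the calibration is good to about 2 mm. The wrist camera is an equidistant fisheye: a pixel r from the principal point sees the ray r / f radians off the axis. A picture is of the moment at which its call begins: read the wrist's pose just before it. camera_info takes no time and is no camera call.
- finish_job(): hands the job in, once; it reports no verdict.
The state is a dict: "time_s": time; "joint_pos": joint angles; "joint_vel": joint speeds; "joint_torque": joint torques, N m; "tool_pos": TCP position; "ee_rot": TCP orientation; "wrist_force": force on the tool from outside, world axes, zero at the start; "torque": the same for the moment, N m; "grip_width": finger opening in m.
Only numpy, scipy, OpenCV 4.12 (cv2) and the standard library are available. Lean on these libraries where they do the work, as an engineer would, in place of code of your own. Each camera call takes 0.05 s, during which the arm holds its last target. There are 200 camera calls.

## Task

Pick up the soap box from the left end of the sink ledge and hold it level in the air with its mounting plate flat against the middle of the sprung wooden board, the plate's two screw holes over the board's two holes. Press it with a steady push of about 10 newtons, so that the board gives by about half its travel and is never driven right back to its stop, and finish while still gripping and pressing it: I will put in the screws from behind. Keep the gripper off the board and its bracket at the end, and leave the mug, trivet, jar and spoon where they are.

Things in the scene. Friction and masses are not known exactly. Their poses are not given: they have to be found in the camera images.
- soapbox_mid (a point): Centre of the closed white plastic soap box (0.13-0.25 kg), 24 mm above its underside. x points to its back (mounting plate), y across, z up. The box is 52 mm wide (y; grip it across this), 48 high, and reaches 45 mm to the front, where a steel clip sits, and 39 to the back. There the plate, 90 wide (y), 52 high from the underside, 6 thick, has its flat outer face 45 mm from this point.
- soapbox_back (a point): Centre of the outer face of the soap box's mounting plate: 45 mm along x and 2 mm up from soapbox_mid, 26 mm above the underside. Same axes as soapbox_mid. The plate's two dark screw holes lie 34 mm either side of it.
- bracket: Steel bracket bolted to the ledge, immovable. Origin on the ledge straight below the front face of the relaxed board. x is the direction in which the board is pushed back, z up. Behind the board is a steel upright 100 mm wide, 124 high, its front 46 mm behind the origin; the foot runs to 136 mm behind.
- board_mid (a point): Centre of the front face of the sprung wooden board, 110 mm wide (y), 68 high, 12 thick, upright, 61 to 129 mm above the ledge, nothing under it. This point is 95 mm above the ledge and moves back with the board. x points into the board, the way it is pressed; z up. Two dark holes in the face lie 34 mm either side of this point.
- board (a joint): How far the board is pushed back, in m: 0 relaxed, hard stop at 0.024. Springs resist with 1.6 N at the start plus 0.8 N per mm (10 N at about 0.0105) and push it out again when let go. It only slides straight back.
- mug: Steel mug, 76 mm across and 85 mm high, with a handle at one side (+y). Origin at the centre of its underside. Loose; leave alone.
- trivet: Round grey silicone trivet, 110 mm across, 8 mm thick. Origin at the centre of its underside. Leave alone.
- jar: Glass jar with a steel twist cap, 72 mm across, 120 mm high. Origin at the centre of its underside. Leave alone.
- spoon: Wooden spoon 240 mm long, lying on the ledge along its x axis. Leave alone.
Mind the look-alikes: they are no part of the job. What is shaped like the part that bears soapbox_mid but red or yellow is not meant.

How it is judged:
On the way:
1. the soap box is gripped and lifted clear of the ledge (height (world z) of soapbox_mid above 0.055 m and contact force between soapbox and the fingers above 2 N), for 0.2 s.
At the end, for the whole second after the job is handed in: Gripped box presses the board with 5 to 16 N for the last second; plate centred on the board within 10 mm sideways and in height, face on it (5 mm), square and upright within 0.12 rad, at rest; gripper and arm off board and bracket, box touching no bystander (x of soapbox_back in the frame of board_mid between -0.005 and 0.005 m and y of soapbox_back in the frame of board_mid between -0.01 and 0.01 m and z of soapbox_back in the frame of board_mid between -0.01 and 0.01 m and angle between the x axis of soapbox and the x axis of bracket, either way round below 0.12 rad and angle between soapbox_mid's own z axis and vertical below 0.12 rad and contact force between soapbox and bracket between 5 and 16 N and contact force between soapbox and the fingers above 3 N and contact force between each of the arm, the fingers and bracket below 0.5 N and linear speed of soapbox below 0.01 m/s and contact force between soapbox and mug below 0.1 N and contact force between soapbox and trivet below 0.1 N and contact force between soapbox and jar below 0.1 N and contact force between soapbox and spoon below 0.1 N); the arm keeps its last pose, push and grip.
It fails at once if the board is driven right back to its stop (value of joint board above 0.0228 m).
It fails at once if the mug, trivet, jar or spoon is moved more than 30 mm (distance of any of mug, trivet, jar, spoon from where it was at the start of the episode above 0.03 m).
It fails at once if the mug or jar is tipped over (angle between any of mug, jar's own z axis and vertical above 0.5 rad).
It also fails if it takes over 35 s, if anything falls off the work surface, if the arm or the gripper's body presses on something with over 40 N, if the wrist force passes 120 N, or if a joint passes its speed limit or range.

## Working session

There is one attempt and no reset: what is moved stays moved. The work goes in short steps, Python scripts to look and compute and a shell command to move; the robot and the scene stay as the last step left them, time stands still between calls to the robot, and variables do not carry over. Pictures are saved under pics/ and viewed, about 8 in all and at most 12, crops included, and the job is handed in when it is done.

```bash
mkdir -p pics; ls; python3 - <<'E'
from plant import *
import cv2,numpy as np
print(observe(),pinch_z)
for n in("side","top","wrist"):
    im=read_camera(n); cv2.imwrite(f"pics/{n}0.png",im[:,:,::-1]); print(n,camera_info(n))
E
```

```text
pics
{'time_s': 0.0, 'joint_pos': array([-1.26512046e+00,  2.21259539e-01,  1.52757370e+00,  1.82118708e-06,
        1.39467684e+00, -1.26097049e-01]), 'joint_vel': array([-0.00110624, -0.00124893,  0.00065905, -0.00211418, -0.00011138,
       -0.00090139]), 'joint_torque': array([ 3.42981011e-04, -4.96897280e+01, -3.89389801e+01, -1.99148276e-04,
        1.12140505e-02, -2.47117100e-06]), 'tool_pos': array([ 0.26137338, -0.56708233,  0.23019833]), 'ee_rot': array([-3.13969067e+00, -2.42919906e-04,  4.31772369e-01]), 'wrist_force': array([-0.57568418,  0.42734274, -1.55580398]), 'torque': array([-0.01766043, -0.01457238, -0.0158595 ]), 'grip_width': 0.08511039604717482} -0.0187
side {'fx': 431.2816997345424, 'fy': 431.2816997345424, 'cx': 313.81882137047444, 'cy': 201.96691079898144, 'rvec': array([ 0.82349542, -2.65664484,  0.98030775]), 'tvec': array([0.41863559, 0.24568021, 1.27298208])}
top {'fx': 376.0731372716972, 'fy': 376.0731372716972, 'cx': 311.80916943536124, 'cy': 199.85693240237728, 'rvec': array([ 2.16784538, -2.143707  ,  0.10833702]), 'tvec': array([0.04121941, 0.49522091, 1.07158851])}
wrist {'fx': 309.70691628693146, 'fy': 309.70691628693146, 'cx': 318.3258686686408, 'cy': 196.20322616359402, 'T_tool_cam': array([[-7.14426251e-04, -9.65291886e-01, -2.61172482e-01,
         6.60377211e-02],
       [ 9.99999410e-01, -4.76021161e-04, -9.76084709e-04,
        -1.27384080e-03],
       [ 8.17883021e-04, -2.61173025e-01,  9.65291657e-01,
        -1.42727297e-01],
       [ 0.00000000e+00,  0.00000000e+00,  0.00000000e+00,
         1.00000000e+00]])}
```

View pics/top0.png

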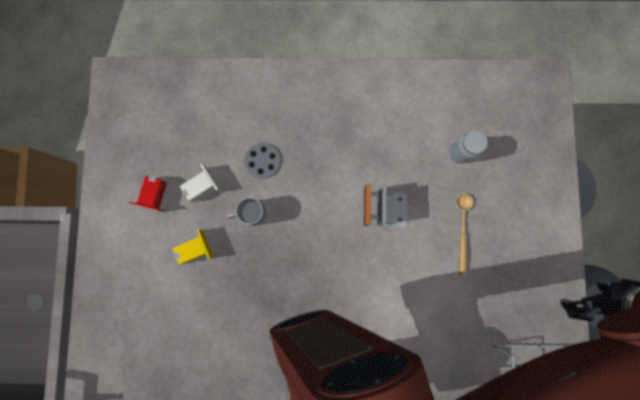

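View pics/side0.png

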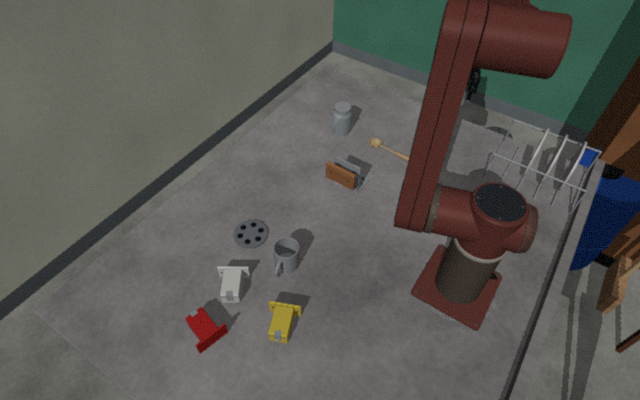

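Top view: the three box-shaped things are red (150,192), white (199,184) and yellow (191,248). The white one fits the description. The board is at (367,205) with its bracket on the right, and the mug is at (249,211), between the box and the board.

```bash
cat > h.py <<'E'
import cv2,numpy as np
from plant import *
from scipy.spatial.transform import Rotation as Ro
def ray(n,uv,z):
    c=camera_info(n);R=cv2.Rodrigues(c['rvec'])[0];t=c['tvec']
    uv=np.atleast_2d(uv).astype(float)
    d=np.c_[(uv[:,0]-c['cx'])/c['fx'],(uv[:,1]-c['cy'])/c['fy'],np.ones(len(uv))]@R
    o=-R.T@t
    return o+d*((z-o[2])/d[:,2])[:,None]
def wray(uv,z,st):
    c=camera_info('wrist');T=c['T_tool_cam'];uv=np.atleast_2d(uv).astype(float)
    p=(uv-[c['cx'],c['cy']])/c['fx'];r=np.linalg.norm(p,axis=1,keepdims=True)+1e-9
    d=np.c_[np.sin(r)*p/r,np.cos(r)]
    R=Ro.from_euler('xyz',st['ee_rot']).as_matrix()
    d=d@T[:3,:3].T@R.T; o=R@T[:3,3]+st['tool_pos']
    return o+d*((z-o[2])/d[:,2])[:,None]
E
python3 - <<'E'
from h import *
im=cv2.imread('pics/top0.png');hsv=cv2.cvtColor(im,cv2.COLOR_BGR2HSV)
roi=np.zeros(im.shape[:2],np.uint8);roi[155:215,170:225]=1
m=((hsv[...,2]>150)&(hsv[...,1]<60)).astype(np.uint8)*roi
c=max(cv2.findContours(m,0,2)[0],key=cv2.contourArea)[:,0]
print('white',len(c),cv2.approxPolyDP(c,2,True)[:,0].tolist())
mu=cv2.moments(c);print(ray('top',[mu['m10']/mu['m00'],mu['m01']/mu['m00']],.048))
print(ray('top',cv2.approxPolyDP(c,2,True)[:,0],.05).round(3))
b=((hsv[...,0]<20)&(hsv[...,1]>130)&(hsv[...,2]>70)).astype(np.uint8);b[:,:350]=0;b[:,390:]=0;b[:170]=0;b[240:]=0
c=max(cv2.findContours(b,0,2)[0],key=cv2.contourArea)[:,0];q=cv2.boxPoints(cv2.minAreaRect(c));print('board',q.tolist(),ray('top',q,.129).round(3))
for n,uv,z in(('mug',[250,210],.085),('trivet',[263,160],.008),('jar',[475,143],.12),('yel',[191,248],.045)):print(n,ray('top',uv,z).round(3))
big=np.hstack([cv2.resize(im[145:265,120:270],(400,320),interpolation=2),cv2.resize(im[170:250,350:450],(400,320),interpolation=2)])
cv2.imwrite('pics/crop1.png',big)
E
```

```text
white 67 [[201, 164], [202, 170], [180, 186], [187, 200], [211, 185], [216, 188]]
[[0.53491081 0.38024093 0.048     ]]
[[0.594 0.37  0.05 ]
 [0.576 0.367 0.05 ]
 [0.529 0.428 0.05 ]
 [0.488 0.406 0.05 ]
 [0.532 0.339 0.05 ]
 [0.524 0.324 0.05 ]]
board [[365.0, 185.0], [370.0, 185.0], [370.0, 224.0], [365.0, 224.0]] [[ 0.525 -0.096  0.129]
 [ 0.525 -0.109  0.129]
 [ 0.421 -0.109  0.129]
 [ 0.421 -0.096  0.129]]
mug [[0.458 0.217 0.085]]
trivet [[0.617 0.196 0.008]]
jar [[ 0.644 -0.395  0.12 ]]
yel [[0.351 0.389 0.045]]
```

View pics/crop1.png

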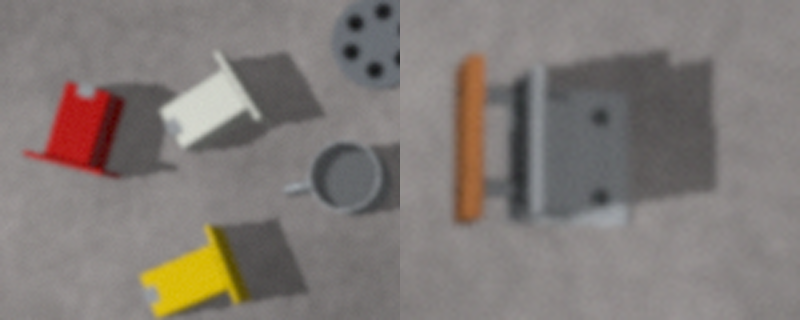

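White box confirmed: clip at front-left, plate at upper right. On the way I'll look down at the board's front with the wrist camera.

```bash
python3 -m crank '[{"tx":0.07,"ty":-0.06,"roll":-8,"hand":1},{"tx":0.407,"ty":-0.381,"roll":-65,"hand":1},{"tx":0.407,"ty":-0.381,"roll":-65,"hand":1},{"tx":0.407,"ty":-0.381,"roll":-65,"hand":1},{"tx":0.407,"ty":-0.381,"roll":-65,"hand":1},{"tx":0.407,"ty":-0.381,"roll":-65,"hand":1},{"tx":0.407,"ty":-0.381,"roll":-65,"hand":1},{"tx":0.407,"ty":-0.381,"roll":-65,"hand":1},{"tx":0.407,"ty":-0.381,"roll":-65,"hand":1},{"tx":0.407,"ty":-0.381,"roll":-65,"hand":1},{"tx":0.407,"ty":-0.381,"roll":-65,"hand":1},{"tx":0.407,"ty":-0.381,"roll":-65,"hand":1},{"tx":0.407,"ty":-0.381,"roll":-65,"hand":1},{"tx":0.407,"ty":-0.381,"roll":-65,"hand":1},{"tx":0.407,"ty":-0.381,"roll":-65,"hand":1},{"tx":0.407,"ty":-0.381,"roll":-65,"hand":1}]'
python3 - <<'E'
from h import *
s=observe();im=read_camera('wrist');print(s['time_s'],s['tool_pos'],s['ee_rot'],s['wrist_force'])
np.save('s1.npy',np.r_[s['tool_pos'],s['ee_rot']]);cv2.imwrite('pics/w1.png',im[:,:,::-1])
E
```

```text
0.15 [ 0.26144768 -0.56717769  0.23045172] [-3.14008702e+00 -2.04507862e-04  4.31818782e-01] [-0.54599805  0.08339489 -0.04794855]schema error: expected keys tx, ty, tz, roll, hand
```

View pics/w1.png

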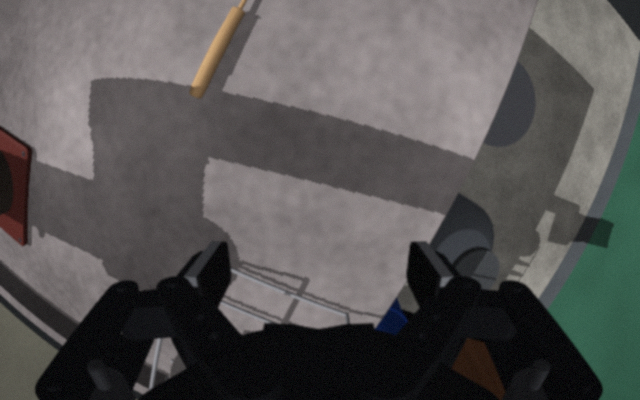

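```bash
python3 -m crank '[{"tx":0.03,"ty":-0.03,"tz":0,"roll":-8,"hand":1},{"tx":0.378,"ty":-0.318,"tz":0,"roll":-65,"hand":1},{"tx":0.378,"ty":-0.318,"tz":0,"roll":-65,"hand":1},{"tx":0.378,"ty":-0.318,"tz":0,"roll":-65,"hand":1},{"tx":0.378,"ty":-0.318,"tz":0,"roll":-65,"hand":1},{"tx":0.378,"ty":-0.318,"tz":0,"roll":-65,"hand":1},{"tx":0.378,"ty":-0.318,"tz":0,"roll":-65,"hand":1},{"tx":0.378,"ty":-0.318,"tz":0,"roll":-65,"hand":1},{"tx":0.378,"ty":-0.318,"tz":0,"roll":-65,"hand":1},{"tx":0.378,"ty":-0.318,"tz":0,"roll":-65,"hand":1},{"tx":0.378,"ty":-0.318,"tz":0,"roll":-65,"hand":1},{"tx":0.378,"ty":-0.318,"tz":0,"roll":-65,"hand":1},{"tx":0.378,"ty":-0.318,"tz":0,"roll":-65,"hand":1},{"tx":0.378,"ty":-0.318,"tz":0,"roll":-65,"hand":1}]'
python3 - <<'E'
from h import *
s=observe();im=read_camera('wrist');print(s['time_s'],s['tool_pos'],s['ee_rot'],s['wrist_force'],s['joint_pos'])
np.save('s2.npy',np.r_[s['tool_pos'],s['ee_rot']]);cv2.imwrite('pics/w2.png',im[:,:,::-1])
E
```

```text
time_s: 1.6
tool_pos: [0.4711, -0.1217, 0.2309]
ee_rot: [-3.141, -0.001, 1.564]
wrist_force: [0.3, -0.6, 0.1]
grip_width: 0.0855
1.6 [ 0.47113952 -0.12167302  0.23092439] [-3.14080201e+00 -9.30666792e-04  1.56402903e+00] [ 0.29138485 -0.61511916  0.12682362] [-4.15346826e-01 -1.15247020e-01  1.87651774e+00  5.49760785e-04
  1.38141729e+00 -4.08683681e-01]
```

View pics/w2.png

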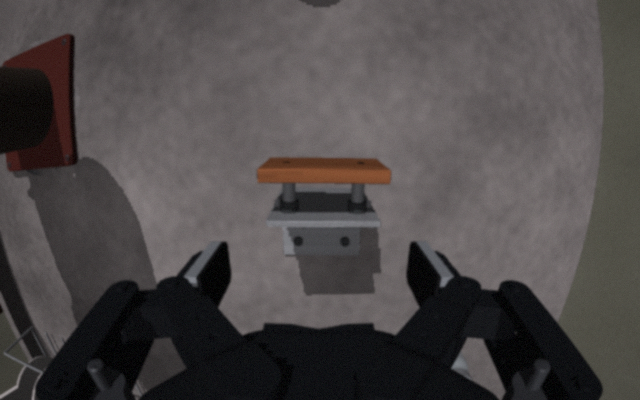

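Holes are at about (286,162) and (361,163). The top face runs from about row 168 to 183.

```bash
python3 - <<'E'
from h import *
a=np.load('s2.npy');s=dict(tool_pos=a[:3],ee_rot=a[3:])
im=cv2.imread('pics/w2.png');hsv=cv2.cvtColor(im,cv2.COLOR_BGR2HSV)
m=(hsv[...,0]<20)&(hsv[...,1]>110)&(hsv[...,2]>50);m[:145]=0;m[200:]=0;m[:,:245]=0;m[:,405:]=0
U=np.arange(268,382,2);up=[];lo=[];mid=[]
g=im[...,2].astype(float)
for u in U:
    r=np.where(m[:,u])[0];up.append(r[0]-.5);lo.append(r[-1]+.5)
    d=np.diff(g[r[0]+3:r[-1]-3,u]);mid.append(r[0]+3+np.argmax(d)+.5)
for nm,v,z in(('front-low',up,.061),('front-top',mid,.129),('back-top',lo,.129)):
    P=wray(np.c_[U,v],z,s);k=np.polyfit(P[:,0],P[:,1],1);print(nm,np.mean(v),'slope',k[0],'y at .47',np.polyval(k,.47))
rows=np.where(m.any(1))[0]
for r in range(174,182,2):
    c=np.where(m[r])[0];P=wray([[c[0]-.5,r],[c[-1]+.5,r]],.129,s);print(r,c[0],c[-1],P[:,0],P[:,0].mean())
for lohi in((275,300),(350,375)):
    w=g[158:167,lohi[0]:lohi[1]].astype(np.uint8);print(w[:, ::2])
print(wray([[286,162],[361,163]],.095,s))
E
```

```text
front-low 158.21929824561403 slope -0.02367352313444514 y at .47 -0.09844627845032738
front-top 168.02631578947367 slope -0.013418078681729556 y at .47 -0.09691745072503344
back-top 182.37719298245614 slope -0.011880467555223513 y at .47 -0.10875358371801885
174 258 390 [0.42102142 0.52965169] 0.47533655355869064
176 258 389 [0.42093776 0.52887539] 0.474906570230997
178 258 389 [0.42085247 0.52894881] 0.47490063978313535
180 258 389 [0.42076554 0.5290241 ] 0.4748948227369568
[[92 94 88 88 90 90 88 91 92 92 91 93 91]
 [89 86 86 85 87 88 88 87 85 89 89 85 87]
 [89 89 89 87 81 81 77 86 84 87 84 86 87]
 [88 84 84 85 74 69 67 77 84 85 87 89 91]
 [89 86 84 83 73 64 61 70 85 87 87 85 85]
 [88 85 86 88 80 77 77 77 89 88 85 86 86]
 [88 88 91 90 87 89 88 86 88 87 90 88 90]
 [88 89 87 91 86 89 93 88 89 88 90 92 92]
 [94 92 94 93 91 95 95 90 92 92 91 91 92]]
[[ 93  90  92  97  95  96  96  95 103 102  99 100 104]
 [ 86  87  90  89  87  91  92  87  91  94  91  91  95]
 [ 87  89  91  88  87  81  88  86  83  90  88  90  90]
 [ 88  90  89  87  73  72  76  82  88  86  90  92  87]
 [ 88  86  85  83  66  55  57  76  88  88  87  87  83]
 [ 86  86  85  83  65  56  55  72  82  82  87  84  85]
 [ 88  85  82  86  78  72  71  77  84  84  86  86  82]
 [ 87  89  87  87  86  86  80  86  87  86  87  85  85]
 [ 93  91  88  95  90  91  90  90  93  90  90  92  90]]
[[ 0.44110348 -0.09704536  0.095     ]
 [ 0.50961359 -0.09839424  0.095     ]]
```

```bash
python3 -m crank '[{"tx":0.03,"ty":0.003,"tz":0,"roll":-4,"hand":1},{"tx":0.5,"ty":0.059,"tz":0,"roll":-35,"hand":1},{"tx":0.5,"ty":0.059,"tz":0,"roll":-35,"hand":1},{"tx":0.5,"ty":0.059,"tz":0,"roll":-35,"hand":1},{"tx":0.5,"ty":0.059,"tz":0,"roll":-35,"hand":1},{"tx":0.5,"ty":0.059,"tz":0,"roll":-35,"hand":1},{"tx":0.5,"ty":0.059,"tz":0,"roll":-35,"hand":1},{"tx":0.5,"ty":0.059,"tz":0,"roll":-35,"hand":1},{"tx":0.5,"ty":0.059,"tz":0,"roll":-35,"hand":1},{"tx":0.5,"ty":0.059,"tz":0,"roll":-35,"hand":1},{"tx":0.5,"ty":0.059,"tz":0,"roll":-35,"hand":1},{"tx":0.5,"ty":0.059,"tz":0,"roll":-35,"hand":1},{"tx":0.5,"ty":0.059,"tz":0,"roll":-35,"hand":1},{"tx":0.5,"ty":0.059,"tz":0,"roll":-35,"hand":1},{"tx":0.5,"ty":0.059,"tz":0,"roll":-35,"hand":1}]'
python3 - <<'E'
from h import *
s=observe();im=read_camera('wrist');print(s['time_s'],s['tool_pos'],s['ee_rot'],s['joint_pos'])
np.save('s3.npy',np.r_[s['tool_pos'],s['ee_rot']]);im=np.ascontiguousarray(im[:,:,::-1]);cv2.imwrite('pics/w3.png',im)
cv2.imwrite('pics/w3c.png',cv2.resize(im[80:330,180:460],None,fx=2,fy=2,interpolation=2))
hsv=cv2.cvtColor(im,cv2.COLOR_BGR2HSV);m=((hsv[...,2]>140)&(hsv[...,1]<60)).astype(np.uint8)
for c in cv2.findContours(m,0,2)[0]:
    if cv2.contourArea(c)>300: print(cv2.contourArea(c),cv2.approxPolyDP(c,3,True)[:,0].tolist())
E
```

```text
time_s: 3.15
tool_pos: [0.5342, 0.3762, 0.2316]
ee_rot: [3.142, -0.001, 2.172]
wrist_force: [-0.3, -0.1, -0.2]
grip_width: 0.0854
3.15 [0.5342246  0.37617296 0.23162058] [ 3.14154378e+00 -9.44920412e-04  2.17239531e+00] [ 4.92427808e-01  2.87229339e-01  1.44606246e+00  9.57221847e-04
  1.40835530e+00 -1.09325987e-01]
3589.5 [[299, 131], [299, 204], [342, 207], [284, 207], [281, 211], [360, 213], [359, 207], [343, 206], [345, 133], [332, 130], [327, 142], [314, 142], [312, 131]]
```

View pics/w3c.png

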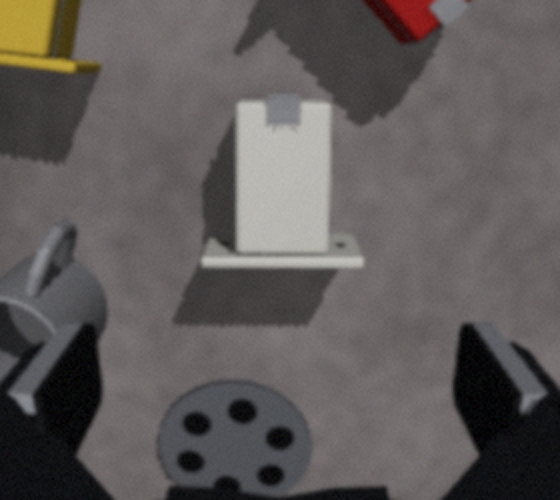

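```bash
python3 - <<'E'
from h import *
a=np.load('s3.npy');s=dict(tool_pos=a[:3],ee_rot=a[3:])
g=cv2.imread('pics/w3.png').min(2).astype(float)
def edge(l,x0,x1,th=120): # first bright / last bright subpixel
    w=np.where(l[x0:x1]>th)[0]; return x0+w[0]-.5,x0+w[-1]+.5
L=[];Rr=[]
for v in range(148,196,3):
    p,q=edge(g[v],270,375);L.append((p,v));Rr.append((q,v))
B=[];F=[]
for u in list(range(288,354,4)):B.append((u,edge(g[:,u],170,235)[1]))
for u in list(range(302,310,2))+list(range(334,343,2)):F.append((u,edge(g[:,u],115,160)[0]))
PL=wray(L,.048,s);PR=wray(Rr,.048,s);PB=wray(B,.052,s);PF=wray(F,.048,s)
def d(P):
    c,sv,v=np.linalg.svd(P[:,:2]-P[:,:2].mean(0));return v[0]*np.sign(v[0][1])
yl=d(PL);yr=d(PR);b=d(PB)
print('yaws (tool x)',np.arctan2(yl[1],yl[0]),np.arctan2(yr[1],yr[0]),np.arctan2(b[1],b[0])+np.pi/2)
psi=(np.arctan2(yl[1],yl[0])+np.arctan2(yr[1],yr[0]))/2
ex=np.array([np.cos(psi),np.sin(psi)]);ey=np.array([np.sin(psi),-np.cos(psi)])
l,r=(PL[:,:2]@ey).mean(),(PR[:,:2]@ey).mean();f,bk=(PF[:,:2]@ex).mean(),(PB[:,:2]@ex).mean()
print('width',r-l,'len',f-bk)
c=ex*((f-.045)+(bk+.045))/2+ey*(l+r)/2;print('mid',c,psi)
cp=np.array([wray([281,213],.052,s)[0],wray([361,213],.052,s)[0]]);print('plate w',np.linalg.norm(cp[0]-cp[1]))
t=a[5];R=np.array([[np.cos(t),np.sin(t)],[np.sin(t),-np.cos(t)]])
print('tool shift tx,ty',R.T@(c-a[:2]),'roll deg',-np.degrees(psi-t))
E
```

```text
yaws (tool x) 2.1577657162639965 2.1662084798496557 2.165979743267579
width 0.05123386427765797 len 0.09119983784959523
mid [0.53363691 0.3833683 ] 2.161987098056826
plate w 0.08812878738710725
tool shift tx,ty [0.00626468 0.00358778] roll deg 0.5963466005345673
```

```bash
python3 -m crank '[{"tx":0.006,"ty":0.004,"tz":0.03,"roll":0.6,"hand":1},{"tx":0.006,"ty":0.004,"tz":0.08,"roll":0.6,"hand":1},{"tx":0.006,"ty":0.004,"tz":0.13,"roll":0.6,"hand":1},{"tx":0.006,"ty":0.004,"tz":0.175,"roll":0.6,"hand":1},{"tx":0.006,"ty":0.004,"tz":0.21,"roll":0.6,"hand":1},{"tx":0.006,"ty":0.004,"tz":0.224,"roll":0.6,"hand":1},{"tx":0.006,"ty":0.004,"tz":0.224,"roll":0.6,"hand":1},{"tx":0.006,"ty":0.004,"tz":0.224,"roll":0.6,"hand":1},{"tx":0.006,"ty":0.004,"tz":0.224,"roll":0.6,"hand":0},{"tx":0.006,"ty":0.004,"tz":0.224,"roll":0.6,"hand":0},{"tx":0.006,"ty":0.004,"tz":0.224,"roll":0.6,"hand":0},{"tx":0.006,"ty":0.004,"tz":0.224,"roll":0.6,"hand":0},{"tx":0.006,"ty":0.004,"tz":0.224,"roll":0.6,"hand":0},{"tx":0.006,"ty":0.004,"tz":0.224,"roll":0.6,"hand":0}]'
```

```text
time_s: 4.6
tool_pos: [0.5355, 0.3847, 0.0102]
ee_rot: [3.138, -0.001, 2.162]
wrist_force: [-0.9, 0.3, 7.3]
grip_width: 0.0516
```

```bash
python3 -m crank '[{"tx":0,"ty":0,"tz":-0.02,"roll":0,"hand":0},{"tx":0,"ty":0,"tz":-0.05,"roll":0,"hand":0},{"tx":0,"ty":0,"tz":-0.09,"roll":0,"hand":0},{"tx":0,"ty":0,"tz":-0.13,"roll":0,"hand":0},{"tx":0,"ty":0,"tz":-0.16,"roll":0,"hand":0},{"tx":-0.02,"ty":-0.02,"tz":-0.16,"roll":3,"hand":0},{"tx":-0.05,"ty":-0.047,"tz":-0.16,"roll":7,"hand":0},{"tx":-0.08,"ty":-0.075,"tz":-0.16,"roll":11,"hand":0},{"tx":-0.11,"ty":-0.103,"tz":-0.16,"roll":15,"hand":0},{"tx":-0.14,"ty":-0.132,"tz":-0.16,"roll":19,"hand":0},{"tx":-0.17,"ty":-0.16,"tz":-0.16,"roll":23,"hand":0},{"tx":-0.2,"ty":-0.188,"tz":-0.16,"roll":27,"hand":0},{"tx":-0.23,"ty":-0.217,"tz":-0.16,"roll":31,"hand":0},{"tx":-0.25,"ty":-0.236,"tz":-0.16,"roll":33,"hand":0},{"tx":-0.262,"ty":-0.247,"tz":-0.16,"roll":34.7,"hand":0},{"tx":-0.262,"ty":-0.247,"tz":-0.16,"roll":34.7,"hand":0},{"tx":-0.262,"ty":-0.247,"tz":-0.16,"roll":34.7,"hand":0}]'
```

```text
time_s: 6.3
tool_pos: [0.4761, 0.0291, 0.1692]
ee_rot: [3.138, -0.003, 1.556]
wrist_force: [-0.2, 0.1, -2.1]
grip_width: 0.051
```

```bash
python3 -m crank '[{"tx":0,"ty":0,"tz":0.03,"roll":0,"hand":0},{"tx":0,"ty":0,"tz":0.06,"roll":0,"hand":0},{"tx":0,"ty":0,"tz":0.09,"roll":0,"hand":0},{"tx":-0.02,"ty":0,"tz":0.09,"roll":0,"hand":0},{"tx":-0.04,"ty":0,"tz":0.09,"roll":0,"hand":0},{"tx":-0.049,"ty":0,"tz":0.09,"roll":0,"hand":0},{"tx":-0.049,"ty":0,"tz":0.09,"roll":0,"hand":0},{"tx":-0.049,"ty":0,"tz":0.09,"roll":0,"hand":0}]'
python3 - <<'E'
from h import *
s=observe();print(s['tool_pos'],s['ee_rot'],s['wrist_force'])
np.save('s4.npy',np.r_[s['tool_pos'],s['ee_rot']])
im={n:read_camera(n)[:,:,::-1] for n in('wrist','side','top')}
for n in im:cv2.imwrite(f'pics/{n}4.png',im[n])
cv2.imwrite('pics/c4.png',np.hstack([cv2.resize(im['wrist'][130:370,190:450],(390,360)),cv2.resize(im['side'][130:220,290:400],None,fx=3.6,fy=4,interpolation=2)]))
E
```

```text
time_s: 7.1
tool_pos: [0.4759, -0.0189, 0.0793]
ee_rot: [3.138, -0.004, 1.556]
wrist_force: [0.0, 0.3, -1.6]
grip_width: 0.0513
[ 0.47588879 -0.01886332  0.0793076 ] [ 3.13794818 -0.00359264  1.55634286] [ 0.01938318  0.34909731 -1.63125652]
```

View pics/c4.png

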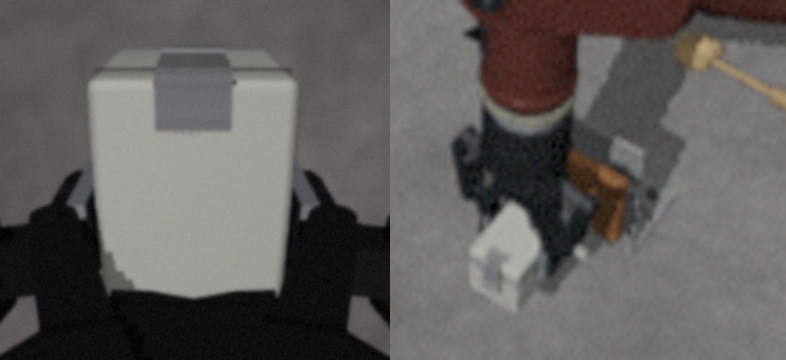

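```bash
python3 - <<'E'
from h import *
c=camera_info('wrist');Ti=np.linalg.inv(c['T_tool_cam'])
for nm,p in(('front top L',(.045,-.026,-.0378)),('front top R',(.045,.026,-.0378)),('front bot L',(.045,-.026,.0102)),('front bot R',(.045,.026,.0102))):
    q=Ti[:3,:3]@p+Ti[:3,3];r=np.hypot(q[0],q[1]);th=np.arctan2(r,q[2]);print(nm,c['cx']+c['fx']*th*q[0]/r,c['cy']+c['fx']*th*q[1]/r)
g=cv2.imread('pics/wrist4.png')[...,1].astype(int)
for u in(265,275,285,355,365,375):print(u,g[155:195,u].tolist())
print(g[200,240:400].tolist())
E
```

```text
front top L 246.43993660823492 179.59189210037195
front top R 393.8068957644973 179.5109011725811
front bot L 267.8429173999918 159.61358503096466
front bot R 371.32835708454934 159.56934716437837
265 [93, 89, 93, 90, 89, 94, 97, 96, 95, 91, 90, 95, 103, 108, 116, 117, 125, 124, 123, 111, 97, 91, 98, 111, 121, 122, 131, 140, 151, 165, 172, 174, 173, 169, 167, 165, 163, 162, 160, 164]
275 [89, 90, 94, 94, 93, 94, 95, 95, 107, 116, 119, 118, 117, 119, 125, 123, 123, 126, 125, 113, 96, 91, 105, 113, 121, 127, 134, 143, 155, 165, 171, 171, 171, 165, 166, 163, 163, 160, 163, 162]
285 [93, 92, 94, 93, 94, 91, 97, 99, 106, 113, 118, 121, 124, 123, 120, 125, 123, 123, 125, 109, 93, 84, 103, 111, 121, 123, 133, 141, 154, 163, 171, 175, 170, 170, 167, 165, 161, 161, 163, 161]
355 [94, 91, 88, 92, 89, 91, 91, 103, 109, 120, 118, 120, 125, 122, 123, 124, 126, 124, 123, 111, 91, 86, 102, 116, 123, 124, 132, 140, 152, 163, 167, 171, 171, 165, 166, 163, 164, 165, 160, 162]
365 [90, 89, 91, 93, 90, 94, 91, 96, 105, 113, 120, 124, 126, 126, 124, 124, 123, 121, 126, 112, 92, 86, 101, 116, 120, 126, 13
[... 335 characters left out ...]
2, 159, 161, 161, 158, 163, 160, 162, 160, 162, 160, 164, 160, 162, 160, 165, 161, 163, 161, 163, 159, 166, 162, 164, 163, 163, 162, 162, 163, 159, 161, 160, 161, 160, 158, 146, 132, 117, 110, 107, 112, 111, 111, 109, 109, 113, 108, 106, 111, 107, 111, 110, 110, 111, 110, 111, 111, 112, 111, 110, 107, 106, 111, 114, 109, 106, 109, 111, 112, 110, 108, 109, 113, 107, 104, 110, 112, 111, 107, 108, 107, 107, 111, 110, 111, 111, 118, 129, 146, 152, 157, 162, 159, 160, 159, 159, 160, 159, 155, 158, 159, 158, 157, 157, 159, 159, 160, 158, 158, 158, 156, 159, 157, 158, 155, 156, 160, 159, 161, 157, 160, 161, 161, 159, 158, 160, 154, 148, 138, 128, 111, 99, 90, 90, 89, 89, 90, 92, 97, 93, 95, 97, 95]
```

```bash
python3 -m crank '[{"tx":-0.01,"ty":0.001,"tz":0,"roll":0,"hand":0},{"tx":-0.02,"ty":0.001,"tz":0,"roll":0,"hand":0},{"tx":-0.028,"ty":0.001,"tz":0,"roll":0,"hand":0},{"tx":-0.031,"ty":0.001,"tz":0,"roll":0,"hand":0},{"tx":-0.034,"ty":0.001,"tz":0,"roll":0,"hand":0},{"tx":-0.036,"ty":0.001,"tz":0,"roll":0,"hand":0},{"tx":-0.038,"ty":0.001,"tz":0,"roll":0,"hand":0},{"tx":-0.038,"ty":0.001,"tz":0,"roll":0,"hand":0},{"tx":-0.038,"ty":0.001,"tz":0,"roll":0,"hand":0},{"tx":-0.038,"ty":0.001,"tz":0,"roll":0,"hand":0}]'
```

```text
time_s: 8.25
tool_pos: [0.4762, -0.0561, 0.0792]
ee_rot: [3.138, -0.004, 1.557]
wrist_force: [0.7, 5.3, 0.3]
grip_width: 0.0513
```

Contact was at about y = -0.0515. I need roughly 6 mm more.

```bash
python3 -m crank '[{"tx":-0.002,"ty":0,"tz":0,"roll":0,"hand":0},{"tx":-0.004,"ty":0,"tz":0,"roll":0,"hand":0},{"tx":-0.006,"ty":0,"tz":0,"roll":0,"hand":0},{"tx":-0.007,"ty":0,"tz":0,"roll":0,"hand":0},{"tx":-0.007,"ty":0,"tz":0,"roll":0,"hand":0},{"tx":-0.007,"ty":0,"tz":0,"roll":0,"hand":0},{"tx":-0.007,"ty":0,"tz":0,"roll":0,"hand":0},{"tx":-0.007,"ty":0,"tz":0,"roll":0,"hand":0}]'
python3 - <<'E'
from h import *
for i in range(2):
    im={n:read_camera(n)[:,:,::-1] for n in('top','wrist','side')}
    s=observe();print(s['tool_pos'],s['ee_rot'],s['wrist_force'],s['torque'],s['grip_width'],abs(s['joint_vel']).max())
for n in im:cv2.imwrite(f'pics/{n}5.png',im[n])
g=im['wrist'][...,1]
for u in(275,365):print(u,g[155:195,u].tolist())
cv2.imwrite('pics/c5.png',np.hstack([cv2.resize(im['wrist'][130:370,190:450],(390,360)),cv2.resize(im['side'][130:220,290:400],None,fx=3.6,fy=4,interpolation=2)]))
E
```

```text
time_s: 9.05
tool_pos: [0.4761, -0.0614, 0.0792]
ee_rot: [3.138, -0.007, 1.557]
wrist_force: [-0.0, 9.4, 1.2]
grip_width: 0.0512
[ 0.47613624 -0.06136339  0.07920598] [ 3.13819951 -0.00718847  1.55720092] [0.85217909 8.6893361  1.66867459] [ 1.1235018  -0.02104137 -0.21133792] 0.051335724706457836 0.0011138785110557732
[ 0.47613472 -0.06133001  0.07922244] [ 3.13819522 -0.00721296  1.55719577] [-0.27507121 10.01713072  1.77122036] [ 1.11571935 -0.03946065 -0.17033338] 0.05105335746014485 0.0021759841896579414
275 [93, 93, 95, 94, 97, 94, 96, 98, 104, 111, 115, 117, 121, 121, 120, 119, 125, 123, 122, 107, 86, 84, 99, 112, 118, 128, 136, 144, 153, 164, 171, 168, 167, 167, 164, 159, 159, 159, 160, 159]
365 [94, 90, 93, 92, 91, 94, 94, 96, 103, 112, 121, 123, 120, 118, 123, 126, 120, 125, 120, 111, 87, 84, 103, 117, 121, 129, 135, 141, 152, 162, 167, 168, 167, 162, 163, 159, 156, 153, 157, 156]
```

View pics/c5.png

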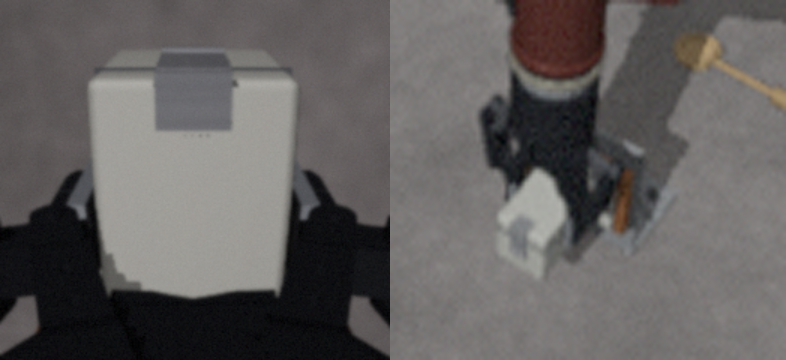

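The press is steady at about 9.4 N in y, nothing has slipped in the grip, and the gripper is clear of the board. Handing in.

```bash
python3 -c "
from plant import *
print(finish_job()); s=observe(); print(s['time_s'],s['tool_pos'],s['wrist_force'],s['grip_width'])"
```

```text
the job is handed in; nothing more can be done
None
the job is handed in; nothing more can be done
```

I gripped the white soap box across its width, lifted it over the mug and set its mounting plate against the middle of the sprung board. I handed the job in at about 9.4 s, still gripping and pressing; no verdict came back.

**Press:** The last wrist-force readings were 8.7–10.0 N along the push. From where contact began, I estimate the board gave about 10 mm, well short of its 24 mm stop.

**Grip:** The opening held steady at 51 mm. The box looked unchanged in the gripper between the pictures before and after pressing.

**Alignment:** I calculated this from the earlier camera measurements, because the arm and box hid the mated faces at the end. It puts the plate within about 1–2 mm of the board's centre sideways and in height, and square to within about 0.02 rad.

**Disagreements:**
- The wrist picture put the box about 1.3 mm off its expected place along the push, which is within the calibration error.
- The vertical wrist force changed from -1.6 N to about +1.7 N while pressing. I took this as friction at the plate and did not correct it.

**Surroundings:** The gripper's body should be about 20 mm above the board's top. The final crops don't show the mug, trivet or jar; the path went over or clear of everything that should stay put.

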